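# Feed a panel through the guarded roller press with a push stick

## Robot

A 6-joint arm with a two-finger parallel gripper is mounted at the origin on a cart in front of the work surface, level with it; the furniture and walls round the work are solid. World frame = base frame: x ahead of the robot, y to its left, z up, the work surface at z = 0. Lengths are in m, angles in rad, forces in N, time in s.
With the tool pointing down it reaches from about 0.275 to 1 m from the base axis. Payload 8.4 kg.
Tool frame: the origin (TCP) lies midway between the tips of the shut fingers; the grasp point (between the pads) lies env.pinch_z behind it (env.pinch_z is the distance from the TCP to the grasp point, in m); z points along the fingers, y is the direction in which the jaws open and shut (so a half turn about z gives the same grasp; the last joint's range is limited). The gripper opens to 85 mm and grips with 20 to 120 N. Pads are 22 mm wide; open, the fingers measure 114 mm over their backs; the gripper's body (76 mm by 85 mm) begins 54 mm behind the grasp point. The pads swing forward as they close: fully open they stand 13 mm farther back than shut.
Start: joints at [-1.19, 0.353, 1.633, -0, 1.155, -0.002], TCP at [0.233, -0.58, 0.231] pointing down, gripper open.
Joint ranges: [-2.63, 2.63], [-0.92, 2.1], [0.06, 2.66], [-1.3, 4.44], [0, 2.69], [-3.02, 3.02]. Speed limits (rad/s): [2.22, 2.22, 2.79, 3.14, 3.14, 3.14].

## Interface

Orientations are given as a 3x3 rotation matrix whose columns are the frame's x, y, z axes.
In Python, from cell import env, read_state, vision, nets gives the robot as it stands. Calls block until the motion is done:
- env.move_ptp(position, orientation): joint-space move of the TCP to a pose.
- env.line_to(position, attitude=None, vel=0.15, max_force=None): straight line of the TCP; attitude=None keeps the orientation; vel is the mean speed in m/s. With max_force (N) it stops when the force on the tool has changed by that much, and returns True; else False.
- env.set_joints(angles): joint-space move.
- env.grip(opening, grip_force=None): opening from 0.0 (shut) to 1.0 (fully open); grip_force is the grip in N (None keeps the last); returns when the fingers have stopped.
- env.hold(seconds).
- env.ik(position, orientation): joint angles nearest the present ones, or None.
- read_state(): the state.
- vision.snapshot(name): name is "scene" or "side" or "wrist"; returns (picture, depth): 384x512x3 uint8, blue, green, red; 384x512 float32, m along the optical axis (not along the pixel's ray), 0 where there is no reading.
- vision.calibration(name): a dict with "mtx" (3x3 intrinsics, pixels), "R" (3x3) and "t" (3): a world point X has camera coordinates R X + t. Camera axes: x right, y down, z forward; pixel columns grow to the right and rows downward; lengths in m; the calibration is good to about 2 mm. A picture is of the moment at which its call begins: read the wrist's pose just before it. calibration takes no time and is no camera call; for the wrist camera it gives the pose at the moment of the call.
A pose or a line that the arm cannot do raises env.MotionError and nothing moves.
- env.job_done(): hands the job in, once; it reports no verdict.
Trained networks look in the newest picture that a camera, given by its name, has taken for a name from the list of things; names that differ only in an ending like _2 or _b are one class to them, and where a whole thing is asked for, a point or a joint stands for the part that bears it (a point fixed in the world has none). Each returns a list of dicts, best first, with "score" (0 to 1); they miss things now and then, are a little off and sometimes report something else, mostly with a low value. They report only what shows in the picture. A call takes as long as a camera call.
- nets.boxes_of(camera, name): "box" ([left, top, width, height] in pixels, round what is visible of it).
The state is a dict: "time": time; "joint_pos": joint angles; "qd": joint speeds; "effort": joint torques, N m; "position": TCP position; "ee_rot": TCP orientation; "force": force on the tool from outside, world axes, zero at the start; "ft_torque": the same for the moment, N m; "finger_gap": opening from 0.0 (shut) to 1.0 (fully open).
Only numpy, scipy, OpenCV 4.12 (cv2) and the standard library are available. Lean on these libraries where they do the work, as an engineer would, in place of code of your own. Each camera call takes 0.05 s, during which the arm holds its last target.

## Task

Lay the veneered panel flat on the infeed table of the roller press, lengthwise, with its front end just inside the mouth of the guard but not yet under the roller, and let go. Then take the push stick and, without a finger on the panel, push it from behind through under the guard until it lies against the end stop. Stand the push stick back where you found it, then lift the panel out and lay it flat, squarely and centrally, lengthwise on the larger wooden offcut, without disturbing the other things on the bench.

Things in the scene. Friction and masses are not known exactly. Their poses are not given: they have to be found in the camera images.
- press: Grey hand-fed roller press fixed to the bench. Origin: at bench level under the middle of its guard hood; work travels towards its -y, x is across. Aluminium bed 112 mm wide, top face 12 mm above the origin, from y = +145 (infeed end) to -170 mm. Hood from y = +25 to -25 mm, 86 mm wide, top 66 mm above the bench; opening under its clear lips 68 mm wide, 24 mm high above the bed
- press_roller (a point): Middle of the bed under the roller (press origin + 12 mm up). A rubber roller of 22 mm diameter lies across the inside of the hood, 16 mm above the bed; a panel lifts it 2 mm against about 1.2 N of weight, and it turns freely
- press_mouth (a point): Middle of the infeed mouth of the guard, on the bed's top face, 25 mm from the press origin along its +y. Two small guides 20 mm high flare out from it (y = 24 to 46 mm, x about 34 to 46 mm either side of the middle)
- press_stop (a point): Middle of the end stop's face, on the bed's top face, 143 mm from the press origin along its -y. Steel block 34 mm wide, 16 mm high. A panel against it has its rear end 8 mm clear of the hood. Outfeed rails 14 mm high, 68 mm apart, 6 mm thick, run from y = -25 to -75 mm: only the panel's last 68 mm before the stop can be gripped at its sides
- panel: The workpiece: plain flat wooden panel with a slightly darker veneered top, 56 mm wide (its x) x 110 mm long (its y) x 18 mm thick, about 0.06 kg; origin at the centre of its underside. It starts lying loose on the bench, top up, with its y within about 0.15 rad of the world's y
- push_stick: Plywood push stick, standing on its sole: shoe 40 mm wide, 12 mm high (passes under the roller), from y = -88 mm (front end, does the pushing) to y = +27 mm; upright handle 24 (x) x 30 mm (y), rounded top 119 mm above the sole; 0.12 kg. Origin: underside of the sole, below the handle. Starts on the bench, its -y within 0.15 rad of the world's -y
- stick_nose (a point): Middle of the flat front end of the push stick's shoe, 6 mm above its sole
- board_b: The larger wooden offcut, 90 mm (its x) x 150 mm (its y) x 22 mm thick, lying loose and flat on the bench; origin at the centre of its underside
- tub_white: Bystander: white tub, 72 mm across and 68 mm high, origin at the centre of its underside
- masking_tape: Bystander: roll of masking tape lying flat, 98 mm across, 25 mm high
- sand_block: Bystander: cork sanding block 58 x 105 x 34 mm, origin at the centre of its underside

How it is judged:
On the way, in this order (a step that is already met when the one before it is completed fails the run):
1. the panel lies flat and lengthwise on the press bed, its front end 1 to 24 mm inside the mouth, and the fingers have let go (y of panel in the frame of press between 0.056 and 0.079 m and x of panel in the frame of press between -0.02 and 0.02 m and z of panel in the frame of press between 0.008 and 0.016 m and angle between panel's own z axis and vertical below 0.06 rad and angle between the y axis of panel and the y axis of press, either way round below 0.15 rad and contact force between the fingers and panel below 0.05 N), for 0.2 s.
2. the panel is half way through the press with the stick's nose close behind it (x of panel in the frame of press between -0.045 and 0.045 m and z of panel in the frame of press below 0.02 m and y of panel in the frame of press between -0.06 and 0.03 m and distance between stick_nose and panel below 0.075 m), for 0.1 s.
3. the panel lies within 6 mm of the end stop (x of panel in the frame of press between -0.045 and 0.045 m and z of panel in the frame of press below 0.02 m and y of panel in the frame of press below -0.082 m), for 0.2 s.
At the end, for the whole second after the job is handed in: The panel lies flat on the larger offcut, which lies on the bench: centres within 20 mm horizontally and long sides parallel within 0.2 rad. The push stick stands upright on its sole within 50 mm of where it stood at the start. Everything is at rest (horizontal distance between panel and board_b below 0.02 m and z of panel in the frame of board_b between 0.018 and 0.027 m and angle between each of panel, push_stick's own z axis and vertical below 0.06 rad and angle between the y axis of panel and the y axis of board_b, either way round below 0.2 rad and height (world z) of board_b below 0.005 m and distance of push_stick from where it was at the start of the episode below 0.05 m and linear speed of each of panel, push_stick below 0.02 m/s); the robot touches nothing.
It fails at once if the fingers touch the panel while it is between the mouth and the stop of the press (x of panel in the frame of press between -0.045 and 0.045 m and z of panel in the frame of press below 0.02 m and y of panel in the frame of press between -0.072 and 0.048 m and contact force between the fingers and panel above 0.5 N).
It fails at once if the tub, the tape or the sanding block is shifted by more than 30 mm (distance of any of tub_white, masking_tape, sand_block from where it was at the start of the episode above 0.03 m).
It also fails if it takes over 72 s, if anything falls off the work surface, if the arm or the gripper's body presses on something with over 40 N, if the wrist force passes 120 N, or if a joint passes its speed limit or range.

## Working session

There is one attempt and no reset: what is moved stays moved. The work goes in short steps, each a Python script; the robot and the scene stay as the last script left them, time stands still between calls to the robot, and variables do not carry over. Pictures are saved under pics/ and viewed, and the job is handed in when it is done.

```bash
ls; mkdir -p pics; python3 - <<'E'
from cell import env, read_state, vision, nets
import cv2
s=read_state(); print(s['time'],s['position'],env.pinch_z)
for c in ['scene','side','wrist']:
    im,d=vision.snapshot(c); cv2.imwrite(f'pics/a_{c}.png',im)
    k=vision.calibration(c); print(c,k['mtx'].tolist(),(-k['R'].T@k['t']).round(3),k['R'].round(3).tolist())
    if c!='wrist':
        for n in ['press','panel','push_stick','board_b','tub_white','masking_tape','sand_block']:
            print(n,[(r['score'].__round__(2),[round(x) for x in r['box']]) for r in nets.boxes_of(c,n)][:4])
print(read_state()['time'])
E
```

```text
pics
0.0 [ 0.23327333 -0.57929611  0.2305531 ] 0.0187
scene [[435.963652417559, 0.0, 257.5189983846309], [0.0, 435.963652417559, 190.46491572066708], [0.0, 0.0, 1.0]] [-0.308  1.08   0.907] [[-0.767, -0.641, -0.008], [-0.357, 0.437, -0.826], [0.533, -0.631, -0.564]]
press [(0.73, [244, 146, 63, 39])]
panel [(0.93, [244, 233, 35, 30])]
push_stick [(0.67, [172, 194, 32, 40])]
board_b [(0.83, [165, 232, 55, 42])]
tub_white [(0.65, [136, 223, 32, 30])]
masking_tape [(0.6, [184, 176, 25, 21]), (0.38, [173, 197, 33, 36])]
sand_block [(0.58, [206, 251, 36, 35])]
side [[373.4609206204656, 0.0, 258.1681690644169], [0.0, 373.4609206204656, 189.91596962753098], [0.0, 0.0, 1.0]] [0.231 1.128 0.86 ] [[-0.958, -0.287, -0.02], [-0.158, 0.582, -0.798], [0.241, -0.761, -0.603]]
press []
panel [(0.91, [295, 236, 26, 31])]
push_stick [(0.75, [212, 226, 20, 30])]
board_b [(0.87, [232, 254, 38, 45])]
tub_white [(0.74, [191, 258, 26, 34])]
masking_tape [(0.55, [192, 194, 25, 23])]
sand_block [(0.92, [280, 264, 23, 33])]
wrist [[312.4797278716726, 0.0, 251.12690121150334], [0.0, 312.4797278716726, 190.68673384264025], [0.0, 0.0, 1.0]] [ 0.304 -0.553  0.374] [[0.374, -0.927, -0.0], [-0.886, -0.357, 0.294], [-0.273, -0.11, -0.956]]
0.85
```

View pics/a_scene.png

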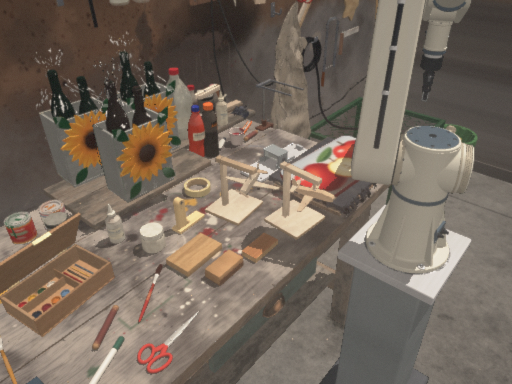

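View pics/a_side.png

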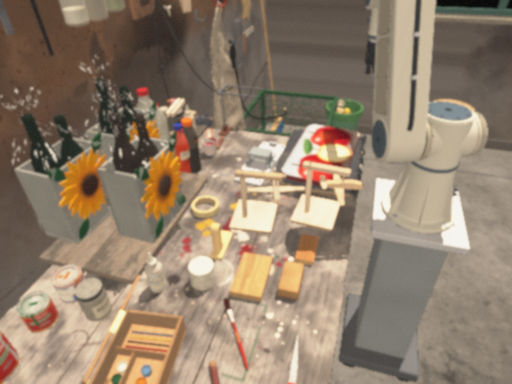

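View pics/a_wrist.png

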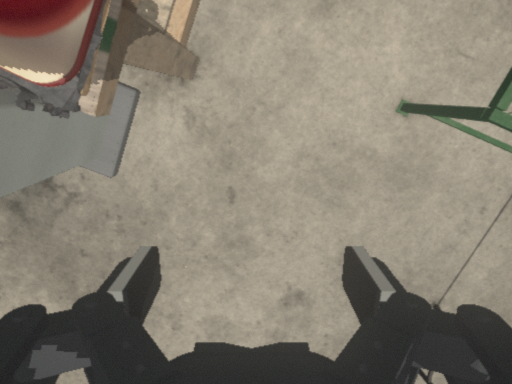

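```bash
cat > h.py <<'E'
import numpy as np, cv2
from cell import env, read_state, vision, nets
def cloud(c):
    # calibration before snapshot
    k=vision.calibration(c); im,d=vision.snapshot(c)
    return im,d,k,pts(d,k)
def pts(d,k):
    h,w=d.shape; u,v=np.meshgrid(np.arange(w),np.arange(h)); K=k['mtx']
    P=np.stack([(u-K[0,2])/K[0,0]*d,(v-K[1,2])/K[1,1]*d,d],-1)
    X=(P-k['t'])@k['R']; X[d<=0]=np.nan
    return X
def topview(X,im,fn,x0,x1,y0,y1,res=0.002,zmax=0.3,scale=1):
    # image: rows = x descending (far up), cols = y descending (left +y)
    H=int((x1-x0)/res);W=int((y1-y0)/res)
    Z=np.full((H,W),-1.);C=np.zeros((H,W,3),np.uint8)
    m=np.isfinite(X[...,0]); P=X[m];c=im[m]
    m=(P[:,2]<zmax)&(P[:,2]>-0.05);P=P[m];c=c[m]
    r=((x1-P[:,0])/res).astype(int);q=((y1-P[:,1])/res).astype(int)
    ok=(r>=0)&(r<H)&(q>=0)&(q<W);P,c,r,q=P[ok],c[ok],r[ok],q[ok]
    o=np.argsort(P[:,2]);Z[r[o],q[o]]=P[o,2];C[r[o],q[o]]=c[o]
    cv2.imwrite(fn,cv2.resize(C,None,fx=scale,fy=scale,interpolation=0))
    return Z,C
E
python3 - <<'E'
from h import *
for c in ['scene','side']:
    im,d,k,X=cloud(c)
    b={'scene':(130,130,240,150),'side':(170,110,200,200)}[c]
    x,y,w,h=b; cv2.imwrite(f'pics/b_{c}.png',cv2.resize(im[y:y+h,x:x+w],None,fx=3,fy=3,interpolation=2))
    np.savez(f'{c}.npz',im=im,X=X)
    for n in ['press','panel','push_stick','board_b','tub_white','masking_tape','sand_block']:
        r=nets.boxes_of(c,n)
        if r:
            x,y,w,h=[int(v) for v in r[0]['box']]; Q=X[y+h//3:y+2*h//3,x+w//3:x+2*w//3].reshape(-1,3); print(c,n,round(r[0]['score'],2),np.nanmedian(Q,0).round(3))
    topview(X,im,f'pics/top_{c}.png',0.0,0.9,-0.9,0.5,res=0.003,zmax=0.4,scale=1.6)
E
```

```text
scene press 0.77 [ 0.61  -0.096  0.014]
scene panel 0.73 [0.338 0.314 0.018]
scene push_stick 0.67 [0.61  0.352 0.015]
scene board_b 0.71 [0.472 0.468 0.022]
scene tub_white 0.84 [0.577 0.516 0.065]
scene masking_tape 0.7 [0.755 0.19  0.001]
scene sand_block 0.64 [0.344 0.462 0.033]
side press 0.75 [ 0.605 -0.103  0.016]
side panel 0.7 [0.337 0.32  0.02 ]
side push_stick 0.95 [0.591 0.366 0.017]
side board_b 0.71 [0.472 0.466 0.023]
side tub_white 0.64 [0.591 0.526 0.068]
side masking_tape 0.61 [0.732 0.187 0.002]
side sand_block 0.69 [0.359 0.456 0.036]
```

View pics/b_scene.png

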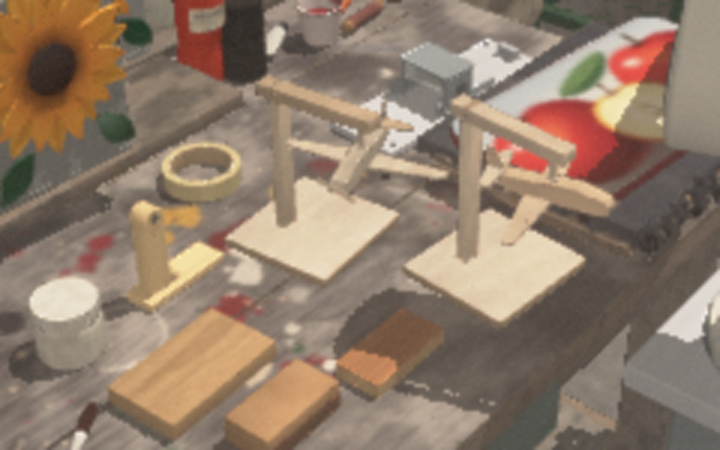

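View pics/b_side.png

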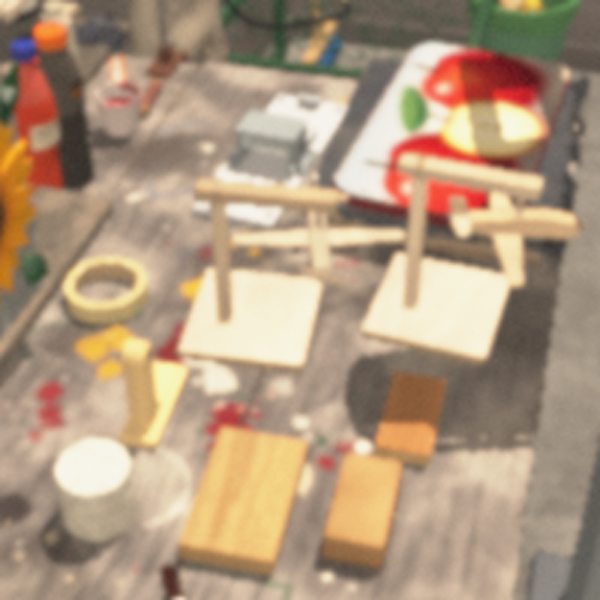

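View pics/top_scene.png

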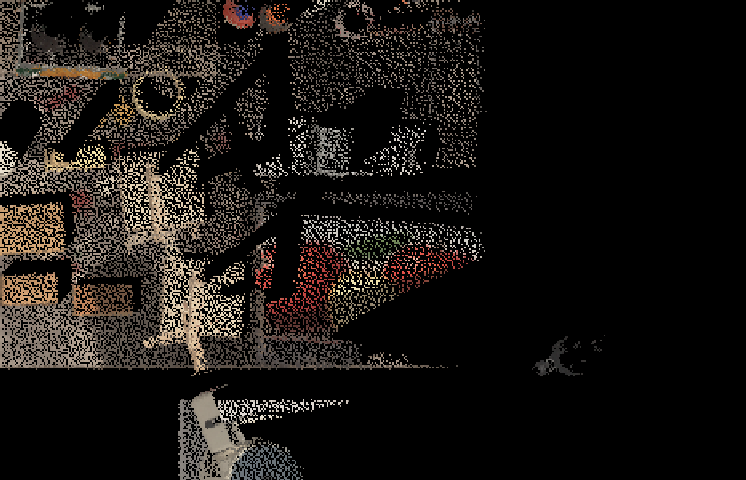

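View pics/top_side.png

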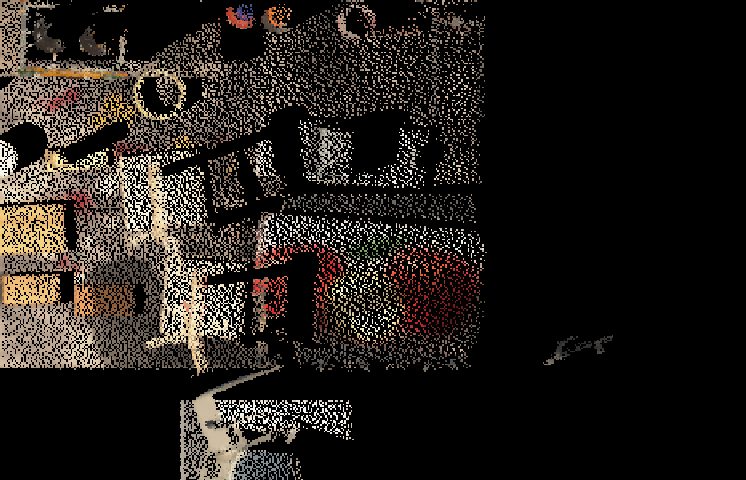

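```bash
python3 - <<'E'
from h import *
P=[];C=[]
for c in ['scene','side']:
    z=np.load(c+'.npz'); P.append(z['X'].reshape(-1,3));C.append(z['im'].reshape(-1,3))
P=np.concatenate(P);C=np.concatenate(C)
x0,x1,y0,y1,res=0.2,0.85,-0.3,0.65,0.004
Z,Cc=topview(P[None],C[None],'pics/t.png',x0,x1,y0,y1,res,0.5)
Zn=cv2.applyColorMap(np.clip((Z+0.02)/0.3*255,0,255).astype(np.uint8),cv2.COLORMAP_JET); Zn[Z<=-0.9]=0
big=cv2.resize(Zn,None,fx=3.3,fy=3.3,interpolation=0); 
s=3.3/res
for x in np.arange(0.2,0.86,0.1): cv2.putText(big,f'{x:.1f}',(0,int((x1-x)*s)),0,.4,(255,255,255));cv2.line(big,(0,int((x1-x)*s)),(big.shape[1],int((x1-x)*s)),(255,255,255),1)
for y in np.arange(-0.3,0.66,0.1): cv2.putText(big,f'{y:.1f}',(int((y1-y)*s),10),0,.4,(255,255,255));cv2.line(big,(int((y1-y)*s),0),(int((y1-y)*s),big.shape[0]),(255,255,255),1)
print(big.shape); cv2.imwrite('pics/hm.png',big)
m=(P[:,0]>0.2)&(P[:,0]<0.8)&(P[:,1]>-0.05)&(P[:,1]<0.4)&(P[:,2]>0.1)
Q=P[m];
for y in np.arange(-0.05,0.4,0.05):
  for x in np.arange(0.2,0.8,0.05):
    q=Q[(abs(Q[:,0]-x)<.025)&(abs(Q[:,1]-y)<.025)]
    if len(q)>3: print(round(x,2),round(y,2),len(q),q[:,2].max().round(3))
E
```

```text
(535, 782, 3)
0.2 -0.05 272 0.657
0.25 -0.05 18 0.65
0.2 0.0 741 0.686
0.2 0.1 39 0.163
0.25 0.1 32 0.21
0.3 0.1 62 0.211
0.35 0.1 77 0.211
0.4 0.1 19 0.211
0.2 0.15 94 0.164
0.25 0.15 558 0.213
0.3 0.15 538 0.212
0.35 0.15 463 0.213
0.4 0.15 243 0.212
0.45 0.15 87 0.156
0.5 0.15 47 0.177
0.25 0.2 133 0.149
0.3 0.2 28 0.167
0.4 0.2 27 0.137
0.45 0.2 393 0.201
0.5 0.2 382 0.202
0.55 0.2 494 0.201
0.6 0.2 131 0.201
0.25 0.25 13 0.146
0.45 0.25 198 0.158
0.55 0.25 7 0.198
0.6 0.25 7 0.196
0.75 0.25 182 0.345
0.8 0.25 30 0.312
0.75 0.3 1348 0.342
0.8 0.3 33 0.354
0.75 0.35 1349 0.349
0.8 0.35 26 0.398
```

View pics/hm.png

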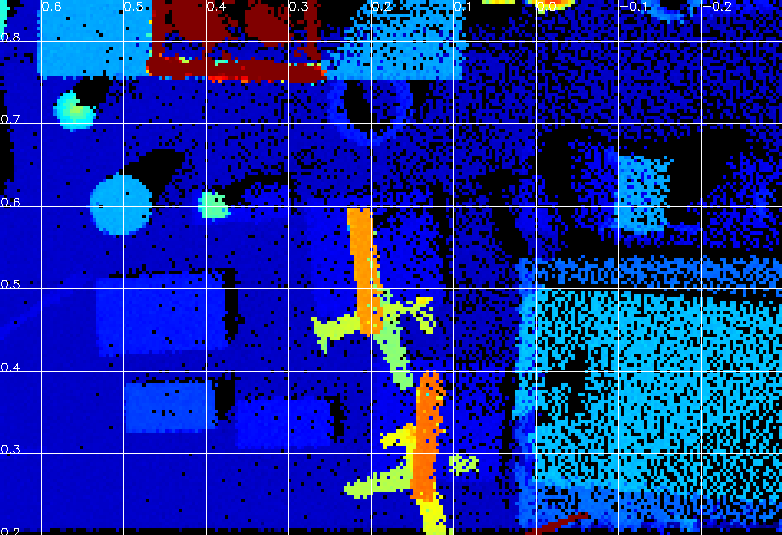

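```bash
cat >> h.py <<'E'
def Rd(yaw):
    # tool z down; yaw=0: tool x along +world y? columns x,y,z ; tool x direction = (cos,sin)
    c,s=np.cos(yaw),np.sin(yaw)
    return np.array([[c,s,0],[s,-c,0],[0,0,-1.]])
E
python3 - <<'E'
from h import *
s=read_state(); R=np.array(s['ee_rot']); k=vision.calibration('wrist')
print(R.round(3)); print((R.T@(-k['R'].T@k['t']-s['position'])).round(4)); print((k['R']@R).round(3))
from itertools import product
for n,p in {'press':(0.6,-0.07,.35),'pressgrasp':(.61,-.04,.05),'stick':(0.6,0.37,.1),'panel':(.335,.315,.03),'board':(.47,.46,.05)}.items():
    for yaw in (-1.57,1.57):
        q=env.ik(np.array(p),Rd(yaw)); print(n,yaw,None if q is None else np.round(q,2))
E
```

```text
[[ 0.928  0.374  0.   ]
 [ 0.374 -0.928 -0.   ]
 [ 0.     0.    -1.   ]]
[ 0.0756  0.0011 -0.1425]
[[ 0.001  1.     0.   ]
 [-0.956  0.001 -0.294]
 [-0.294 -0.     0.956]]
press -1.57 None
press 1.57 [-0.12  0.23  1.54 -0.    1.37 -0.12]
pressgrasp -1.57 None
pressgrasp 1.57 [-0.07  0.55  1.79 -0.    0.8  -0.07]
stick -1.57 [ 0.55  0.6   1.54 -0.    0.99 -2.59]
stick 1.57 [ 0.55  0.6   1.54 -0.    0.99  0.55]
panel -1.57 [ 0.75  0.42  2.13 -0.    0.6  -2.39]
panel 1.57 [ 0.75  0.42  2.13 -0.    0.6   0.75]
board -1.57 [ 0.77  0.6   1.68 -0.    0.85 -2.37]
board 1.57 [ 0.77  0.6   1.68 -0.    0.85  0.77]
```

```bash
python3 - <<'E'
from h import *
for i,p in enumerate([(.6,-.12,.27),(.6,.02,.27)]):
    env.move_ptp(np.array(p),Rd(np.pi/2)); 
    im,d,k,X=cloud('wrist'); cv2.imwrite(f'pics/w_press{i}.png',im); np.savez(f'w_press{i}.npz',im=im,X=X,d=d,**{a:k[a] for a in ('mtx','R','t')})
    print(read_state()['time'],[(round(r['score'],2),np.round(r['box'])) for r in nets.boxes_of('wrist','press')])
E
```

```text
3.8167 [(0.58, array([212.,  32., 113., 243.]))]
4.5333 [(0.9, array([213., 154., 107., 190.]))]
```

View pics/w_press0.png

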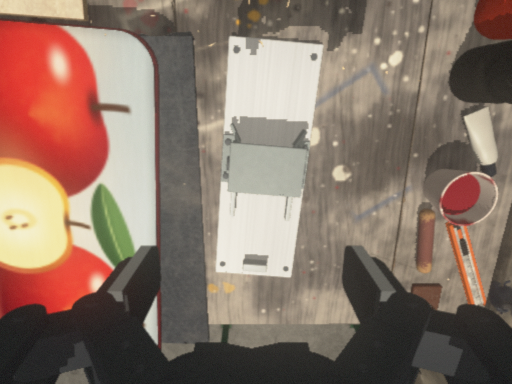

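View pics/w_press1.png

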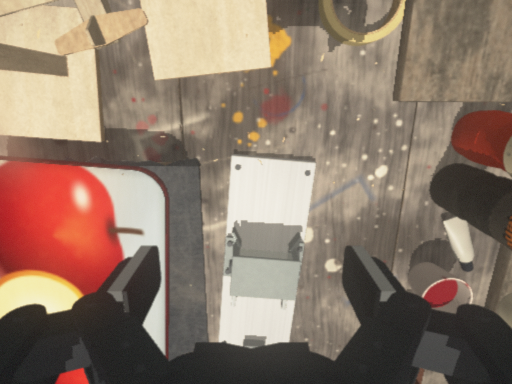

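```bash
cat >> h.py <<'E'
def onplane(uv,k,z):
    uv=np.atleast_2d(np.asarray(uv,float)); K=np.asarray(k['mtx']);R=np.asarray(k['R']);t=np.asarray(k['t'])
    r=np.c_[(uv-[K[0,2],K[1,2]])/[K[0,0],K[1,1]],np.ones(len(uv))]@R; c=-R.T@t
    return c+r*((z-c[2])/r[:,2])[:,None]
def proj(X,k):
    p=np.atleast_2d(X)@np.asarray(k['R']).T+k['t']; K=np.asarray(k['mtx'])
    return p[:,:2]/p[:,2:]*[K[0,0],K[1,1]]+[K[0,2],K[1,2]]
E
python3 - <<'E'
from h import *
for i,box in enumerate([(205,30,330,285),(205,145,330,345)]):
    z=np.load(f'w_press{i}.npz'); im,X=z['im'],z['X']
    hsv=cv2.cvtColor(im,cv2.COLOR_BGR2HSV)
    m=(hsv[...,1]<22)&(hsv[...,2]>165); mm=np.zeros_like(m); x0,y0,x1,y1=box; mm[y0:y1,x0:x1]=1; m&=mm
    m=cv2.morphologyEx(m.astype(np.uint8),cv2.MORPH_OPEN,np.ones((3,3)))
    n,l,st,_=cv2.connectedComponentsWithStats(m); b=m>0
    print(i,b.sum(),'z bed',np.nanpercentile(X[b][:,2],[5,50,95]).round(4), np.isnan(X[b][:,2]).sum())
    cv2.imwrite(f'pics/m{i}.png',m*255)
    v,u=np.nonzero(b); P=onplane(np.c_[u,v],z,0.012)[:,:2]
    r=cv2.minAreaRect((P*1000).astype(np.float32)); print(r, cv2.boxPoints(r).round(1).tolist())
    # hood top
    T=X[(X[...,2]>.058)&(X[...,2]<.075)&(mm>0)]
    T=T[~np.isnan(T[:,0])]
    r=cv2.minAreaRect((T[:,:2]*1000).astype(np.float32)); print('hood',len(T),np.median(T[:,2]),r,cv2.boxPoints(r).round(1).tolist())
E
```

```text
0 16179 z bed [0.0106 0.0122 0.0664] 69
((616.297607421875, -141.74560546875), (311.5202331542969, 109.18831634521484), 85.01673889160156) [[548.4000244140625, -292.20001220703125], [657.2000122070312, -301.70001220703125], [684.2000122070312, 8.699999809265137], [575.4000244140625, 18.200000762939453]]
hood 3723 0.06583511492863375 ((618.0750732421875, -129.16055297851562), (58.10199737548828, 86.13127899169922), 84.9852066040039) [[572.5999755859375, -154.3000030517578], [658.4000244140625, -161.89999389648438], [663.5, -104.0], [577.7000122070312, -96.5]]
1 10936 z bed [0.0107 0.0122 0.0664] 43
((617.1282958984375, -135.40420532226562), (299.33392333984375, 109.4493408203125), 85.08866882324219) [[549.7999877929688, -279.79998779296875], [658.7999877929688, -289.20001220703125], [684.5, 9.0], [575.4000244140625, 18.399999618530273]]
hood 2726 0.06577602654130832 ((618.214599609375, -128.44577026367188), (58.94027328491211, 85.99768829345703), 85.06876373291016) [[572.7999877929688, -154.10000610351562], [658.5, -161.5], [663.5999755859375, -102.80000305175781], [577.9000244140625, -95.4000015258789]]
```

View pics/m0.png

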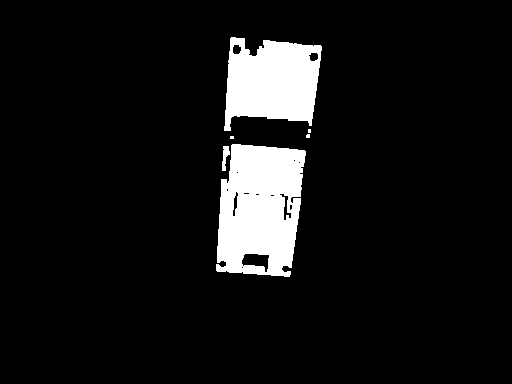

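```bash
python3 - <<'E'
from h import *
for i,p in enumerate([(.52,.34,.28),(.42,.30,.27)]):
    env.move_ptp(np.array(p),Rd(np.pi/2)); 
    im,d,k,X=cloud('wrist'); cv2.imwrite(f'pics/w_l{i}.png',im); np.savez(f'w_l{i}.npz',im=im,X=X,d=d,**{a:k[a] for a in ('mtx','R','t')})
    print(read_state()['time'])
    for n in ['panel','push_stick','board_b','sand_block','tub_white']: print(n,[(round(r['score'],2),np.round(r['box']).tolist()) for r in nets.boxes_of('wrist',n)][:2])
E
```

```text
5.8833
panel [(0.86, [87.0, 137.0, 59.0, 88.0])]
push_stick [(0.57, [299.0, 92.0, 50.0, 90.0]), (0.42, [308.0, 345.0, 36.0, 15.0])]
board_b [(0.78, [163.0, 0.0, 90.0, 123.0])]
sand_block [(0.98, [82.0, 16.0, 69.0, 99.0])]
tub_white [(0.96, [290.0, 0.0, 77.0, 51.0])]
6.6917
panel [(0.95, [163.0, 107.0, 51.0, 90.0])]
push_stick [(0.92, [378.0, 60.0, 92.0, 98.0]), (0.73, [387.0, 2.0, 50.0, 13.0])]
board_b [(0.74, [255.0, 0.0, 83.0, 91.0])]
sand_block [(0.74, [170.0, 0.0, 59.0, 82.0]), (0.18, [257.0, 1.0, 84.0, 91.0])]
tub_white [(0.75, [388.0, 1.0, 49.0, 16.0])]
```

View pics/w_l0.png

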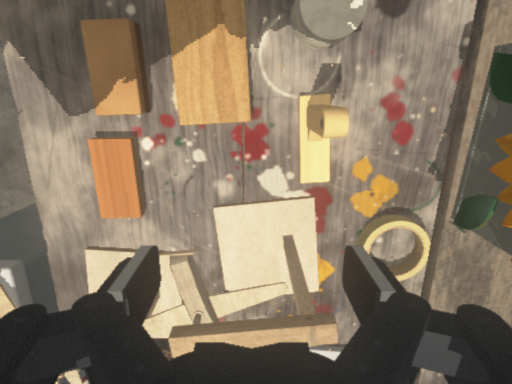

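View pics/w_l1.png

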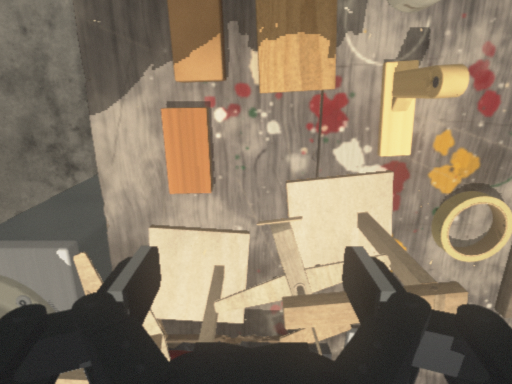

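```bash
cat >> h.py <<'E'
def fit(z,box,zlo,zhi,name=''):
    X=z['X']; x0,y0,x1,y1=box
    Q=X[max(y0,0):y1,max(x0,0):x1]; m=(Q[...,2]>zlo)&(Q[...,2]<zhi)
    mm=cv2.morphologyEx(m.astype(np.uint8),cv2.MORPH_OPEN,np.ones((3,3)))
    n,l,st,_=cv2.connectedComponentsWithStats(mm); j=1+np.argmax(st[1:,4]); Q=Q[l==j]
    zz=np.median(Q[:,2])
    v,u=np.nonzero(l==j)
    P=onplane(np.c_[u+max(x0,0),v+max(y0,0)],z,zz)[:,:2]
    r=cv2.minAreaRect((P*1000).astype(np.float32)); b=cv2.boxPoints(r)
    # long-axis angle relative to +y
    e=[b[1]-b[0],b[2]-b[1]]; e=max(e,key=np.linalg.norm); e=e*np.sign(e[1]); 
    ang=-np.arctan2(e[0],e[1])
    print(name,'n',len(Q),'z',zz.round(4),'c',np.round(r[0],1),'size',np.round(sorted(r[1]),1),'yaw',ang.round(3))
    return np.array(r[0])/1000,ang,zz
E
python3 - <<'E'
from h import *
for i,B in enumerate([dict(panel=(82,132,150,228),board=(160,-1,255,128),stick=(292,88,355,190),sand=(78,12,155,120),handle=(300,95,360,145)),dict(panel=(158,102,218,200),board=(252,-1,342,98),stick=(376,50,420,162),handle=(385,55,475,105))]):
    z=np.load(f'w_l{i}.npz')
    for n,b in B.items():
        lo,hi={'panel':(.012,.025),'board':(.016,.028),'stick':(.007,.018),'sand':(.028,.04),'handle':(.105,.125)}[n]
        fit(z,b,lo,hi,n)
z0=np.load('scene.npz')
E
```

```text
panel n 3442 z 0.0182 c [340.7 305. ] size [ 58.1 110.1] yaw 0.017
board n 9282 z 0.0219 c [472.7 448.2] size [ 89.8 138.7] yaw 0.054
stick n 1929 z 0.0118 c [604.8 356.5] size [ 40.1 114.4] yaw 0.061
sand n 4687 z 0.0343 c [361.2 442. ] size [ 56.9 104.1] yaw 0.032
handle n 790 z 0.1163 c [602.2 387.4] size [25.1 28.4] yaw 0.066
panel n 3794 z 0.0183 c [339.9 304.8] size [ 56.4 109.8] yaw 0.019
board n 7122 z 0.0219 c [473.4 427.7] size [89.9 97.8] yaw 0.054
stick n 2331 z 0.0118 c [603.8 356.3] size [ 41.1 114.4] yaw 0.061
handle n 1067 z 0.116 c [601.  386.4] size [28.2 30.9] yaw -1.525
```

```bash
python3 - <<'E'
from h import *
R=Rd(np.pi/2+0.018)
c=np.array([.3403,.305])
env.move_ptp(np.r_[c,.10],R)
print('stop',env.line_to(np.r_[c,.003],vel=.12,max_force=8))
s=read_state();print(s['position'],s['force'].round(2) if hasattr(s['force'],'round') else s['force'],s['time'])
env.grip(0.0,40)
s=read_state();print(s['finger_gap'],s['position'],np.round(s['force'],2))
env.line_to(np.r_[c,.29],vel=.25)
im,d,k,X=cloud('wrist'); cv2.imwrite('pics/held.png',im)
im,_=vision.snapshot('side'); cv2.imwrite('pics/held_side.png',cv2.resize(im[110:310,170:370],None,fx=3,fy=3))
print(read_state()['finger_gap'],read_state()['time'])
E
```

```text
stop False
[0.34085777 0.30539007 0.00360143] [-0.63 -0.41  0.39] 8.675
0.643856688684421 [0.3405837  0.30527484 0.00380594] [-1.49 -1.11  9.02]
0.6427062403156074 10.4833
```

View pics/held.png

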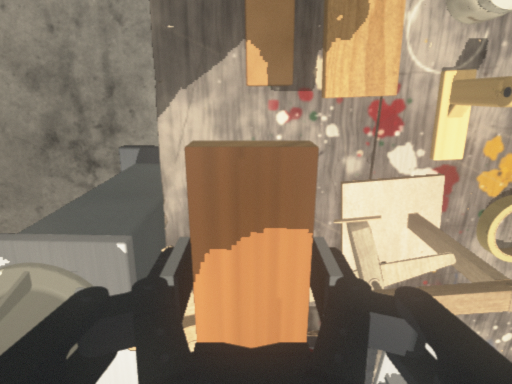

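View pics/held_side.png

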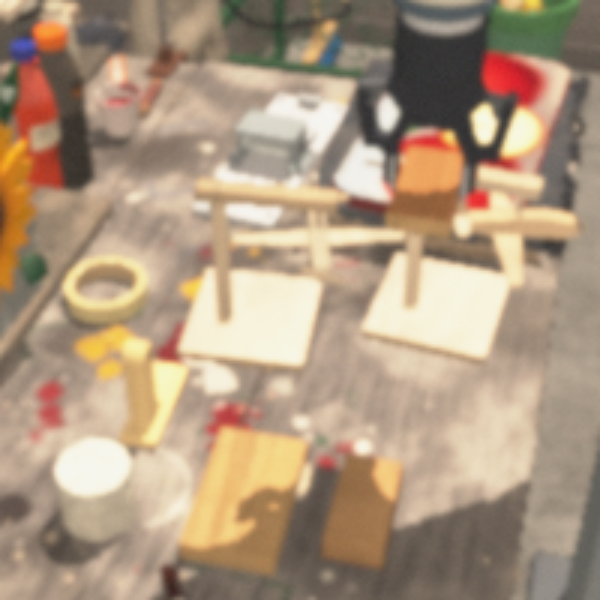

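```bash
python3 - <<'E'
from h import *
s=read_state(); p=np.array(s['position']);R=np.array(s['ee_rot'])
im,d,k,X=cloud('wrist')
T=(X-p)@R
m=(abs(T[...,1])<.024)&(abs(T[...,2])<.03)&(T[...,0]>-.02)
Q=T[m]; A=np.c_[Q[:,:2],np.ones(len(Q))]; c,*_=np.linalg.lstsq(A,Q[:,2],rcond=None); r=Q[:,2]-A@c
k2=abs(r)<.003; c,*_=np.linalg.lstsq(A[k2],Q[k2,2],rcond=None)
print(len(Q),c.round(4),'x range',np.percentile(Q[k2,0],[0.5,99.5]).round(4))
m=(abs(T[...,2]-(c[2]+c[0]*T[...,0]))<.003)&(abs(T[...,1])<.035)&(T[...,0]>.01)
print('y',np.percentile(T[m][:,1],[1,50,99]).round(4), 'x max',np.percentile(T[m][:,0],99.8).round(4))
E
```

```text
17212 [ 0.0021  0.0009 -0.0145] x range [-0.0195  0.054 ]
y [-0.0264  0.0013  0.0286] x max 0.0541
```

```bash
cat >> h.py <<'E'
O=np.array([.6177,-.1292]); PY=-.087
def P2W(x,y): 
    c,s=np.cos(PY),np.sin(PY); return O+np.array([c*x-s*y,s*x+c*y])
E
python3 - <<'E'
from h import *
R=Rd(np.pi/2+PY)
off=R@np.array([.0008,-.0011,0]) # tcp offset from panel centre
def at(y,z): return np.r_[P2W(0,y)+off[:2],z]
print(at(.068,.1))
env.line_to(at(.095,.29),R,vel=.3)
env.line_to(at(.088,.05),R,vel=.25)
print(env.line_to(at(.088,.0175),R,vel=.08,max_force=8))
im,_=vision.snapshot('wrist'); cv2.imwrite('pics/pl0.png',im)
s=read_state();print(s['position'],np.round(s['force'],2),s['time'])
E
```

```text
[ 0.62258221 -0.06056463  0.1       ]
True
[ 0.62346205 -0.04058736  0.01591928] [-1.18 -0.01  6.11] 13.7833
```

View pics/pl0.png

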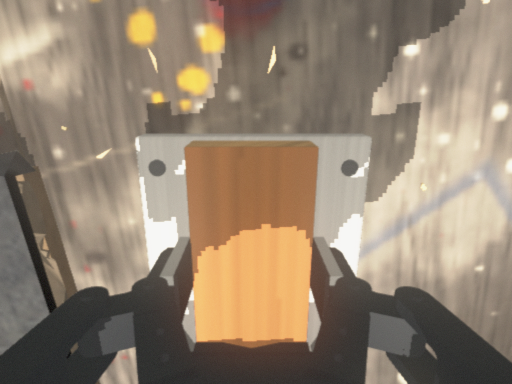

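```bash
python3 - <<'E'
from h import *
R=Rd(np.pi/2+PY)
off=R@np.array([.0008,-.0011,0])
def at(y,z,x=0): return np.r_[P2W(x,y)+off[:2],z]
env.line_to(at(.088,.0178),R,vel=.05)
print(env.line_to(at(.068,.0175),R,vel=.06,max_force=8))
print(env.line_to(at(.068,.0155),R,vel=.03,max_force=4))
s=read_state();print(s['position'],np.round(s['force'],2),s['time'])
env.grip(1.0)
env.line_to(at(.068,.06),R,vel=.15)
env.line_to(at(.068,.25),R,vel=.3)
im,d,k,X=cloud('wrist'); cv2.imwrite('pics/pl1.png',im);np.savez('pl1.npz',im=im,X=X,d=d,**{a:k[a] for a in ('mtx','R','t')})
print(read_state()['time'],[(round(r['score'],2),np.round(r['box'])) for r in nets.boxes_of('wrist','panel')])
E
```

```text
False
False
[ 0.62293938 -0.06065325  0.01589584] [-1.41 -2.3   4.84] 14.7667
16.4667 [(0.57, array([229., 113.,  51.,  92.]))]
```

View pics/pl1.png

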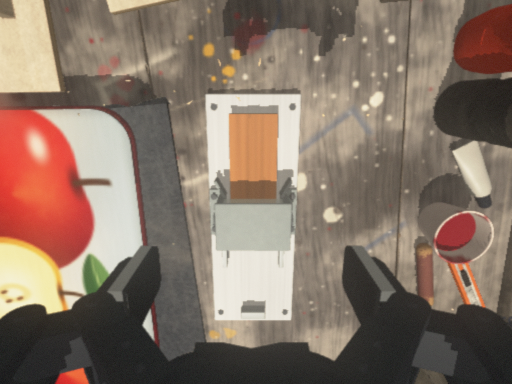

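```bash
python3 - <<'E'
from h import *
z=np.load('pl1.npz')
c,a,_=fit(z,(222,105,286,203),.024,.036,'panel')
X=z['X'];Q=X[105:215,222:286].reshape(-1,3);Q=Q[(Q[:,2]>.026)&(Q[:,2]<.034)]
d=Q[:,:2]-O;cc,s=np.cos(PY),np.sin(PY);L=np.c_[d@[cc,s],d@[-s,cc]]
print(np.percentile(L,[.5,50,99.5],axis=0).round(4), 'rel yaw',a-PY)
E
```

```text
panel n 4081 z 0.0302 c [624.6 -56.3] size [ 55.8 100.3] yaw -0.086
[[-0.0346  0.023 ]
 [ 0.0004  0.0747]
 [ 0.0368  0.1223]] rel yaw 0.00090415776
```

```bash
python3 - <<'E'
from h import *
Q=np.concatenate([np.load(f)['X'].reshape(-1,3) for f in ['w_press1.npz','w_l0.npz','w_l1.npz','scene.npz','side.npz']])
for lo,hi in [(.05,.12),(.12,.17),(.17,.25)]:
    m=(Q[:,0]>.54)&(Q[:,0]<.74)&(Q[:,1]>0.04)&(Q[:,1]<.3)&(Q[:,2]>lo)&(Q[:,2]<hi); q=Q[m]; print(lo,len(q),np.percentile(q,[1,5,50,95,99],axis=0).round(3).tolist() if len(q) else '')
z=np.load('w_press1.npz')
print(onplane([[270,67],[155,80],[265,0]],z,.005).round(3)); X=z['X']; print(np.nanmedian(X[20:60,200:255,2]))
m=(Q[:,0]>.74)&(Q[:,0]<.8)&(Q[:,1]>.2)&(Q[:,1]<.5)&(Q[:,2]>.08); print(np.percentile(Q[m],[0.5,2],axis=0).round(3))
R=Rd(.061)
for p in [(.602,.387,.07),(.602,.387,.33),(.64,.111,.33),(.64,.111,.083),(.62,-.075,.083)]:
    q=env.ik(np.array(p),R); print(p,None if q is None else np.round(q,2))
E
```

```text
0.05 1294 [[0.565, 0.2, 0.051], [0.567, 0.203, 0.054], [0.57, 0.22, 0.088], [0.579, 0.222, 0.117], [0.58, 0.224, 0.119]]
0.12 1840 [[0.541, 0.2, 0.121], [0.545, 0.203, 0.124], [0.568, 0.219, 0.139], [0.579, 0.221, 0.167], [0.58, 0.223, 0.169]]
0.17 3675 [[0.541, 0.201, 0.171], [0.546, 0.204, 0.176], [0.574, 0.218, 0.195], [0.594, 0.222, 0.197], [0.596, 0.223, 0.198]]
[[0.624 0.126 0.005]
 [0.483 0.111 0.005]
 [0.617 0.198 0.005]]
0.01188542467914859
[[0.754 0.268 0.081]
 [0.756 0.271 0.082]]
(0.602, 0.387, 0.07) [ 0.57  0.65  1.53 -0.    0.96  2.08]
(0.602, 0.387, 0.33) [ 0.57  0.43  1.3  -0.    1.41  2.08]
(0.64, 0.111, 0.33) [ 0.17  0.32  1.46 -0.    1.36  1.68]
(0.64, 0.111, 0.083) [ 0.17  0.55  1.69 -0.    0.9   1.68]
(0.62, -0.075, 0.083) [-0.12  0.52  1.75 -0.    0.88  1.39]
```

```bash
python3 - <<'E'
from h import *
p=np.array(read_state()['position'])
env.line_to(np.r_[p[:2],.32],vel=.3)
R=Rd(.061); c=np.array([.6023,.387])
env.move_ptp(np.r_[c,.32],R)
print(read_state()['time'])
print(env.line_to(np.r_[c,.15],vel=.3))
print(env.line_to(np.r_[c,.07],vel=.12,max_force=8))
s=read_state();print(s['position'],s['time'])
env.grip(0.0,60)
s=read_state();print(s['finger_gap'],np.round(s['force'],2))
env.line_to(np.r_[c,.33],vel=.25)
s=read_state();print(s['finger_gap'],np.round(s['force'],2),s['time'])
im,_=vision.snapshot('wrist'); cv2.imwrite('pics/st.png',im)
im,_=vision.snapshot('scene'); cv2.imwrite('pics/st_scene.png',cv2.resize(im[100:280,130:370],None,fx=3,fy=3))
im,_=vision.snapshot('side'); cv2.imwrite('pics/st_side.png',cv2.resize(im[100:290,130:370],None,fx=3,fy=3))
E
```

```text
18.7167
False
False
[0.60288652 0.38737973 0.07088919] 20.25
0.3434309294178477 [-0.43  1.03  3.36]
0.3431988087287507 [-0.44  0.04 -2.09] 21.9917
```

View pics/st.png

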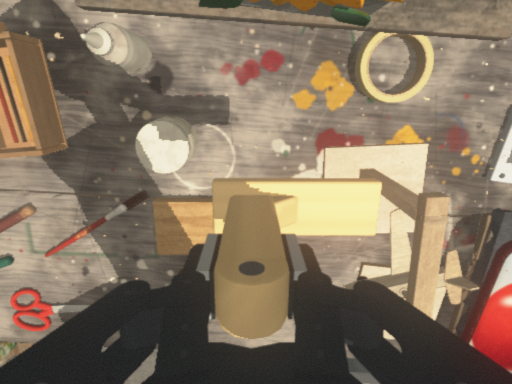

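View pics/st_side.png

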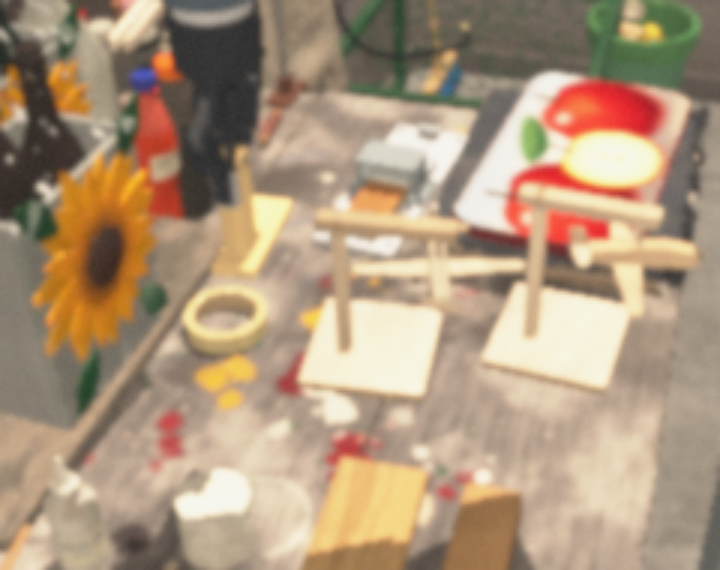

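```bash
python3 - <<'E'
from h import *
R=Rd(PY)
def at(y,z): return np.r_[P2W(0,y),z]
env.line_to(at(.223,.33),R,vel=.28)
env.line_to(at(.223,.12),vel=.25)
print(env.line_to(at(.223,.079),vel=.06,max_force=4))
s=read_state();print(s['position'],np.round(s['force'],2),s['time'])
for c in ('wrist','side','scene'):
    im,d=vision.snapshot(c); cv2.imwrite(f'pics/pu_{c}.png',im if c=='wrist' else cv2.resize(im[120:240,180:330],None,fx=5,fy=5,interpolation=2))
E
```

```text
True
[0.63659003 0.09322619 0.08187393] [-1.99  1.18  4.15] 24.95
```

View pics/pu_wrist.png

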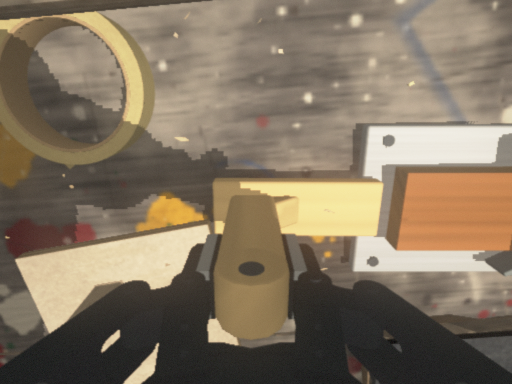

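View pics/pu_side.png

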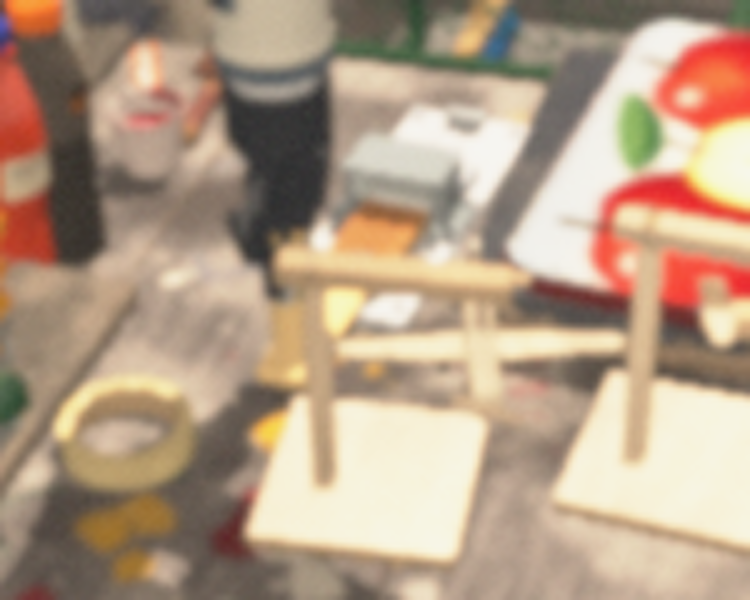

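View pics/pu_scene.png

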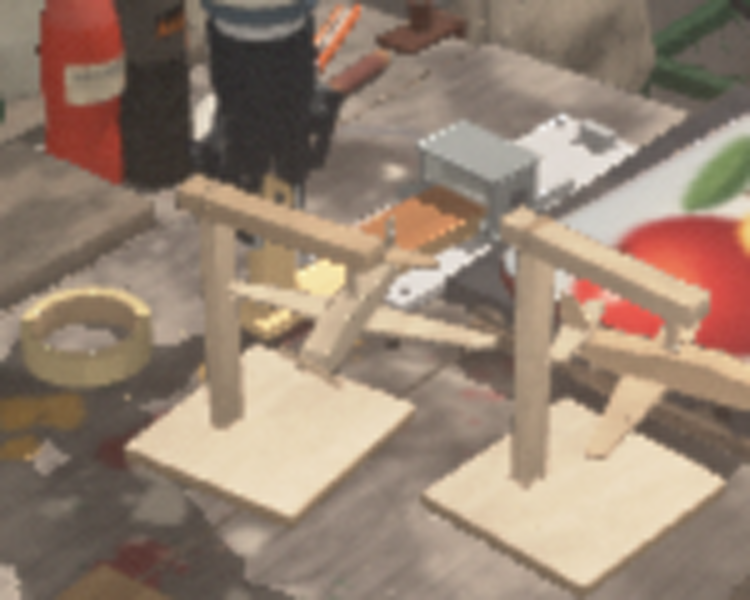

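```bash
python3 - <<'E'
from h import *
def at(y,z): return np.r_[P2W(0,y),z]
def loc():
    s=read_state(); d=np.array(s['position'])[:2]-O; c,sn=np.cos(PY),np.sin(PY)
    return np.round([d@[c,sn],d@[-sn,c],s['position'][2]],4),np.round(s['force'],2),round(s['time'],2)
env.line_to(at(.223,.0832),vel=.03); print(loc())
print(env.line_to(at(.11,.0832),vel=.07,max_force=12),loc())
im,d,k,X=cloud('wrist'); cv2.imwrite('pics/pv.png',im)
E
```

```text
(array([-0.0004,  0.2228,  0.0827]), array([-0.51, -0.39, -1.05]), 25.35)
False (array([-0.    ,  0.1102,  0.0832]), array([ 0.6 ,  0.53, -1.18]), 27.12)
```

View pics/pv.png

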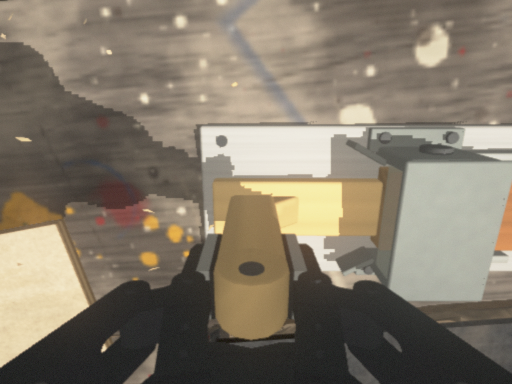

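```bash
python3 - <<'E'
from h import *
def at(y,z): return np.r_[P2W(0,y),z]
def loc():
    s=read_state(); d=np.array(s['position'])[:2]-O; c,sn=np.cos(PY),np.sin(PY)
    return np.round([d@[c,sn],d@[-sn,c],s['position'][2]],4),np.round(s['force'],2),round(s['time'],2)
print(env.line_to(at(.052,.0832),vel=.05,max_force=8),loc())
env.hold(.3); print(loc())
for c in ('wrist','side'):
    im,d=vision.snapshot(c); cv2.imwrite(f'pics/pw_{c}.png',im if c=='wrist' else cv2.resize(im[120:240,180:330],None,fx=5,fy=5,interpolation=2))
E
```

```text
True (array([-0.0001,  0.0558,  0.0831]), array([ 0.64,  2.31, -0.98]), 28.17)
(array([-0.0005,  0.0559,  0.0825]), array([ 1.59,  0.91, -0.06]), 28.47)
```

View pics/pw_wrist.png

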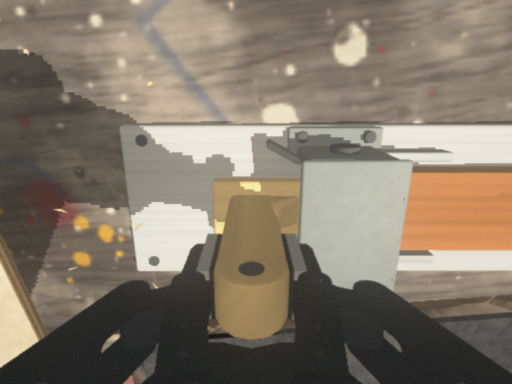

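View pics/pw_side.png

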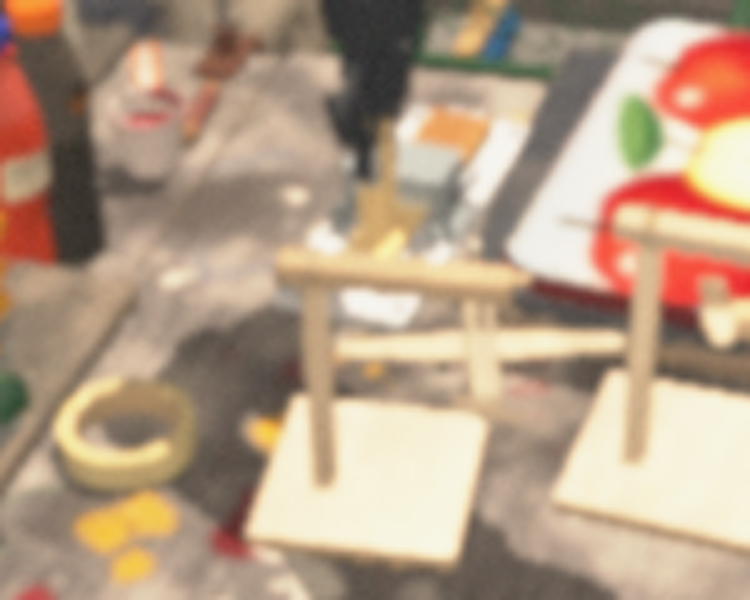

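```bash
python3 - <<'E'
from h import *
def at(y,z): return np.r_[P2W(0,y),z]
def loc():
    s=read_state(); d=np.array(s['position'])[:2]-O; c,sn=np.cos(PY),np.sin(PY)
    return np.round([d@[c,sn],d@[-sn,c],s['position'][2]],4),np.round(s['force'],2),round(s['time'],2)
print(env.line_to(at(.0535,.0832),vel=.03,max_force=8),loc())
env.line_to(at(.225,.0835),vel=.15)
env.line_to(at(.225,.33),vel=.28); print(loc())
im,d,k,X=cloud('wrist'); cv2.imwrite('pics/px.png',im)
im,d,k,X=cloud('scene'); np.savez('px_scene.npz',im=im,X=X,**{a:k[a] for a in ('mtx','R','t')}); cv2.imwrite('pics/px_scene.png',cv2.resize(im[120:240,180:330],None,fx=5,fy=5,interpolation=2))
E
```

```text
False (array([-0.0003,  0.0553,  0.0831]), array([ 1.08, 11.09,  0.29]), 28.82)
(array([-0.0008,  0.2246,  0.3283]), array([-0.54,  0.1 , -2.15]), 31.14)
```

View pics/px.png

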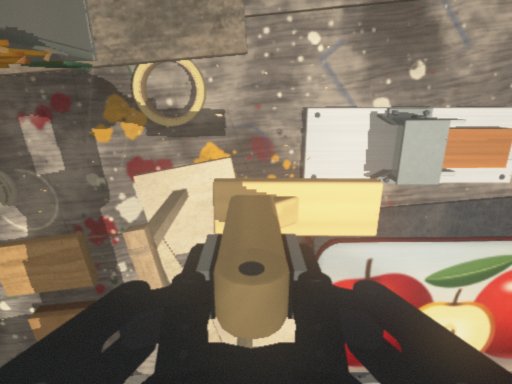

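View pics/px_scene.png

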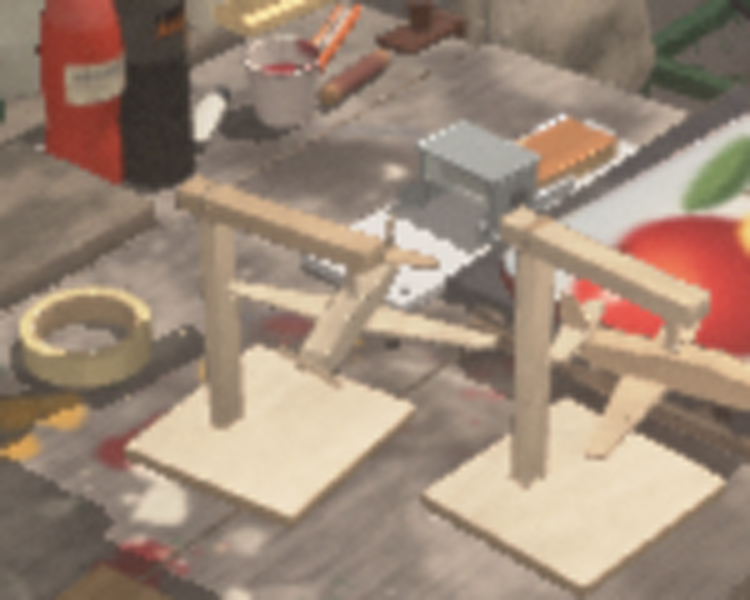

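```bash
python3 - <<'E'
from h import *
R=Rd(.061); c=np.array([.6027,.3872])
env.line_to(np.r_[c,.33],R,vel=.28)
env.line_to(np.r_[c,.11],vel=.28)
print(env.line_to(np.r_[c,.069],vel=.06,max_force=4))
s=read_state();print(s['position'],np.round(s['force'],2),s['time'])
env.grip(1.0)
env.line_to(np.r_[c,.16],vel=.2)
p=np.r_[.50,.33,.30]
env.move_ptp(p,Rd(np.pi/2))
im,d,k,X=cloud('wrist'); cv2.imwrite('pics/ret.png',im); np.savez('ret.npz',im=im,X=X,d=d,**{a:k[a] for a in ('mtx','R','t')})
for n in ['push_stick','board_b']: print(n,[(round(r['score'],2),np.round(r['box']).tolist()) for r in nets.boxes_of('wrist',n)][:2])
print(read_state()['time'])
E
```

```text
True
[0.60207885 0.38636432 0.07035395] [-0.26 -1.73  6.26] 34.0083
push_stick [(0.93, [312.0, 87.0, 56.0, 88.0])]
board_b [(0.58, [186.0, 0.0, 84.0, 116.0]), (0.55, [313.0, 85.0, 52.0, 89.0])]
36.6917
```

View pics/ret.png

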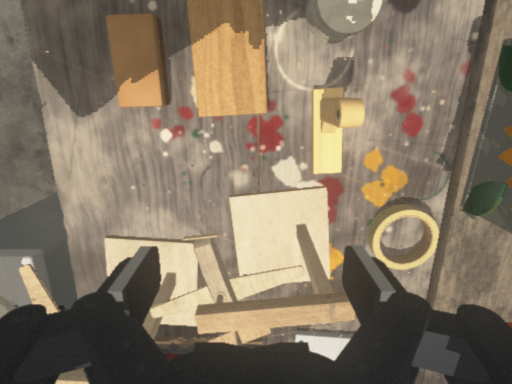

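```bash
python3 - <<'E'
from h import *
z=np.load('ret.npz')
fit(z,(184,-1,272,120),.016,.028,'board'); fit(z,(305,82,345,178),.007,.018,'stick')
for c in('scene','side'):
    k=vision.calibration(c); zz={**k,'X':np.load(c+'.npz')['X']}
    fit(zz,{'scene':(160,228,225,280),'side':(227,250,274,303)}[c],.016,.028,c)
R=Rd(np.pi/2+PY)
p=P2W(0,-.108)
env.line_to(np.r_[p,.28],R,vel=.33)
im,d,k,X=cloud('wrist'); cv2.imwrite('pics/out.png',im); np.savez('out.npz',im=im,X=X,d=d,**{a:k[a] for a in ('mtx','R','t')})
print(read_state()['time'],[(round(r['score'],2),np.round(r['box'])) for r in nets.boxes_of('wrist','panel')])
E
```

```text
board n 8290 z 0.0219 c [472.8 446.1] size [ 89.7 134.5] yaw 0.054
stick n 1845 z 0.0118 c [604.4 355.5] size [ 39.8 114.4] yaw 0.058
scene n 1070 z 0.0215 c [469.2 458.5] size [ 95.1 153.3] yaw 0.069
side n 1327 z 0.0233 c [469.6 456. ] size [ 90.8 155.4] yaw 0.052
38.6417 [(0.6, array([229.,  94.,  47.,  93.]))]
```

View pics/out.png

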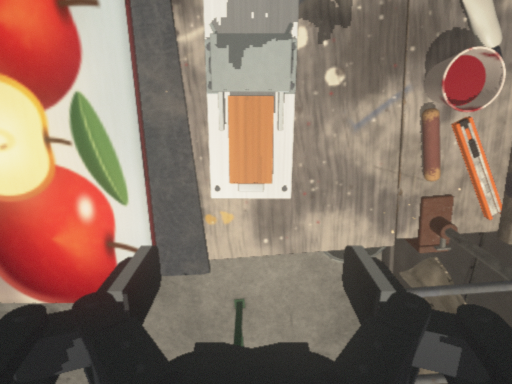

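```bash
python3 - <<'E'
from h import *
z=np.load('out.npz')
c,a,_=fit(z,(222,88,280,192),.025,.034,'panel')
d=c-O; cc,s=np.cos(PY),np.sin(PY); print('press frame',d@[cc,s],d@[-s,cc], a-PY)
v,u=np.nonzero(np.ones((192-88,280-222)))
Q=z['X'][88:192,222:280].reshape(-1,3);Q=Q[(Q[:,2]>.026)&(Q[:,2]<.034)]
d=Q[:,:2]-O;L=np.c_[d@[cc,s],d@[-s,cc]]; print(np.percentile(L,[.5,1,50,99,99.5],axis=0).round(4))
# crate edge near
X=z['X']; m=(X[...,2]>.03)&(X[...,0]<.57)&(X[...,0]>.4); print('crate max x',np.nanpercentile(X[m][:,0],[98,99.8]),np.nanmedian(X[m][:,2]))
E
```

```text
panel n 4098 z 0.0302 c [ 609.8 -222.7] size [ 55.8 119.6] yaw -0.087
press frame 0.0002602242918886971 -0.093785615557711 0.00042559206
[[-0.0336 -0.1533]
 [-0.0274 -0.1526]
 [ 0.0006 -0.0868]
 [ 0.0277 -0.0341]
 [ 0.028  -0.034 ]]
crate max x [0.56721553 0.56910759] 0.07295517233442782
```

```bash
python3 - <<'E'
from h import *
X=np.load('out.npz')['X']
for y in (-.18,-.2,-.22,-.24,-.26,-.28):
    m=(abs(X[...,1]-y)<.01)&(X[...,2]>.02)&(X[...,0]<.575)&(X[...,0]>.4); q=X[m]; print(y,np.percentile(q[:,0],[99,100]).round(3),np.percentile(q[:,2],[50,98]).round(3))
    m=(abs(X[...,1]-y)<.01)&(X[...,2]>.018)&(X[...,2]<.2)&(X[...,0]>.645)&(X[...,0]<.72); print('   right',m.sum())
E
```

```text
-0.18 [0.539 0.575] [0.072 0.075]
   right 90
-0.2 [0.539 0.575] [0.072 0.075]
   right 75
-0.22 [0.574 0.575] [0.342 0.363]
   right 0
-0.24 [0.567 0.569] [0.312 0.351]
   right 0
-0.26 [0.538 0.539] [0.072 0.074]
   right 0
-0.28 [0.538 0.539] [0.072 0.074]
   right 0
```

```bash
python3 - <<'E'
from h import *
R=Rd(np.pi/2+PY)
p=P2W(.0003,-.109)
env.grip(0.84)
env.line_to(np.r_[p,.07],R,vel=.25)
print(env.line_to(np.r_[p,.0156],R,vel=.08,max_force=6))
s=read_state();print(s['position'],s['finger_gap'],s['time'])
env.grip(0.0,50)
print(read_state()['finger_gap'],np.round(read_state()['force'],1))
env.line_to(np.r_[p,.29],vel=.22)
s=read_state(); p=np.array(s['position']);R=np.array(s['ee_rot'])
im,d,k,X=cloud('wrist'); cv2.imwrite('pics/held2.png',im)
T=(X-p)@R
m=(abs(T[...,1])<.024)&(abs(T[...,2])<.03)&(T[...,0]>-.01)
Q=T[m]; A=np.c_[Q[:,:2],np.ones(len(Q))]; c,*_=np.linalg.lstsq(A,Q[:,2],rcond=None); 
for _ in range(3):
    k2=abs(Q[:,2]-A@c)<.003; c,*_=np.linalg.lstsq(A[k2],Q[k2,2],rcond=None)
m=(abs(T[...,2]-(c[2]+c[0]*T[...,0]))<.003)&(abs(T[...,1])<.035)&(T[...,0]>.02)
print(c.round(4),'y',np.percentile(T[m][:,1],[1,50,99]).round(4), 'x max',np.percentile(T[m][:,0],99.8).round(4),s['time'],s['finger_gap'])
E
```

```text
False
[ 0.60874916 -0.2378947   0.01568532] 0.8408564525531235 40.8083
0.6420440057835657 [-0.   1.1  3.9]
[ 0.001   0.0007 -0.0138] y [-0.0265  0.0005  0.0278] x max 0.0761 42.5 0.6390386450970895
```

View pics/held2.png

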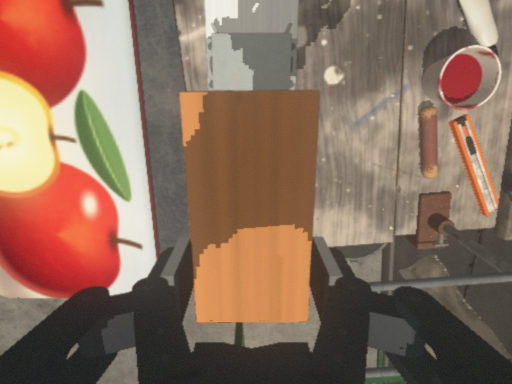

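```bash
python3 - <<'E'
from h import *
R=Rd(np.pi/2+.054); t=np.array([.4724,.4537])-(R@np.array([.0212,.0006,0]))[:2]
env.line_to(np.r_[t,.29],R,vel=.33)
env.line_to(np.r_[t,.07],R,vel=.25)
print(env.line_to(np.r_[t,.0258],R,vel=.06,max_force=4))
s=read_state();print(s['position'],np.round(s['force'],2),s['time'])
env.grip(1.0)
env.line_to(np.r_[t,.08],R,vel=.12)
env.line_to(np.r_[t[0],t[1]-.02,.28],R,vel=.3)
im,d,k,X=cloud('wrist'); cv2.imwrite('pics/fin.png',im); np.savez('fin.npz',im=im,X=X,d=d,**{a:k[a] for a in ('mtx','R','t')})
for n in ['panel','push_stick','board_b']: print(n,[(round(r['score'],2),np.round(r['box']).tolist()) for r in nets.boxes_of('wrist',n)][:2])
print(read_state()['time'])
E
```

```text
True
[0.47226884 0.43187203 0.02654543] [-1.53 -0.56  7.45] 46.5
panel [(0.7, [228.0, 75.0, 51.0, 98.0])]
push_stick [(0.79, [329.0, 156.0, 59.0, 80.0])]
board_b [(0.73, [215.0, 57.0, 76.0, 123.0])]
48.5333
```

View pics/fin.png

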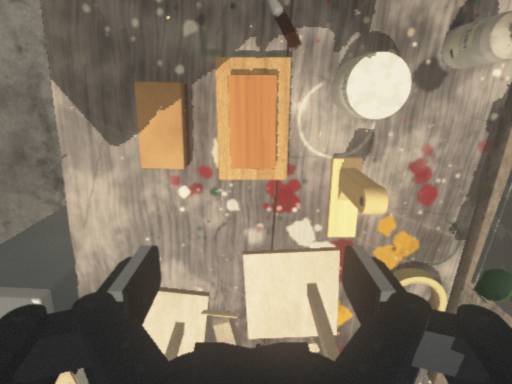

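```bash
python3 - <<'E'
from h import *
z=np.load('fin.npz')
c1,a1,_=fit(z,(222,65,284,175),.034,.046,'panel'); 
X=z['X'].copy(); zz={k:z[k] for k in('mtx','R','t')}; X[...,2]=np.where((X[...,2]>.016)&(X[...,2]<.046),.0219,X[...,2]); zz['X']=X
c2,a2,_=fit(zz,(210,50,298,186),.016,.028,'board(mask incl. panel)')
fit(z,(322,150,360,240),.007,.018,'stick'); fit(z,(130,75,192,172),.028,.04,'sand')
print(np.linalg.norm(c1-c2),a1-a2)
env.job_done(); print(read_state()['time'])
E
```

```text
panel n 4355 z 0.0403 c [472.1 453.2] size [ 55.7 109.4] yaw 0.073
board(mask incl. panel) n 8810 z 0.0219 c [472.3 453.7] size [ 89.7 148.8] yaw 0.055
stick n 1594 z 0.0118 c [603.7 356.4] size [ 40.4 114.7] yaw 0.062
sand n 4016 z 0.0343 c [360.6 442.6] size [ 56.3 104.1] yaw 0.034
0.0005074775783426036 0.018506289
the job is handed in; nothing more can be done
the job is handed in; nothing more can be done
```

The whole sequence is done and I handed the job in at about 49 s of the 72 s allowed. The system gives no verdict, so what follows rests on my own measurements.

- **Infeed:** I laid the panel on the bed and let go. Its centre was about 68 mm from the press origin, with no sideways offset and square within 0.001 rad.
- **Push:** I pushed it through with the stick. The force rose to about 11 N at the stop, and the later picture put the panel's centre at about −89 mm, against the stop. That reading is good to a couple of millimetres.
- **Push stick:** It is standing back within about 1 mm of where it was found.
- **Final placing:** The panel lies flat on the larger offcut. Its centre is about 0.5 mm from the offcut's, with its top at 40 mm above the bench. The long sides agree within 0.02 rad.
- **Bystanders:** I re-measured only the sanding block, which had moved less than 1 mm. The tub and tape look in place in the last pictures, but I did not measure them.

No check failed. The fits of the panel at the stop and of the offcut were off in length: the first took in the stop block, and the offcut was cut off by the picture edge. I used the visible edges instead, and the final view confirmed the offcut's centre.

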